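# Invert a rinsed sample tube onto its drying post and move the marker clip

## Robot

A 7-joint arm with a two-finger parallel gripper is mounted at the origin on the work surface. World frame = base frame: x ahead of the robot, y to its left, z up, the work surface at z = 0. Lengths are in m, angles in rad, forces in N, time in s.
With the tool pointing down it reaches from about 0.425 to 0.925 m from the base axis. Payload 6.8 kg.
Tool frame: the origin (TCP) lies midway between the tips of the shut fingers; the grasp point (between the pads) lies 19 mm behind it (bot.pinch_z is the distance from the TCP to the grasp point, in m); z points along the fingers, y is the line along which they close (so a half turn about z gives the same grasp; the last joint's range is limited). The gripper opens to 85 mm and grips with 20 to 120 N. Pads are 22 mm wide; open, the fingers measure 114 mm over their backs; the gripper's body (76 mm by 85 mm) begins 54 mm behind the grasp point. The pads swing forward as they close: fully open they stand 13 mm farther back than shut.
Start: joints at [1.118, 0.477, 0.022, 1.555, -0.011, 1.109, -0.083], TCP at [0.228, -0.635, 0.231] pointing down, gripper open.
Joint ranges: [-2.96, 2.96], [-0.34, 2.1], [-1.41, 1.46], [0.24, 2.44], [-1.37, 4.51], [0.17, 1.92], [-2.96, 2.96]. Speed limits (rad/s): [2.39, 2.39, 3.14, 3.14, 3.14, 3.14, 3.14].

## Interface

Orientations are given as a unit quaternion [w, x, y, z].
In Python, from station import bot, imaging gives the robot as it stands. The module is installed in compiled form; this text tells all that it offers.
- The arm moves only by the tool carry_out, never from a script. Its argument "targets" is a list of rows, each a list of 5 numbers: the shift along the tool's x, y, z in cm, then the turn about the tool's z in degrees, then the opening, from -1 (shut) to 1 (fully open). In form: [[x, y, z, yaw, gripper], ...]. A call has 1 to 12 rows; each row shifts and turns the commanded pose from where the row before left it, along the tool's axes as they then stand; what a row does not reach is not made up. A row lasts 1/10 s, in which the tool goes at most 50 mm and 8.59 degrees, less where a joint would pass 70% of its speed; a pose out of reach is approached as far as the arm can. A call is refused whole if a number of a shift passes 5 or a number of a turn 8.59, either way. A call with a gripper value outside its range is refused whole. The fingers move at their own pace and stop on an object; "force" is the grip in N (left out, the last holds). Time passes only in rows, so rows that do not move let the fingers close. It gives the time, the measured TCP pose, the force, the opening and the grip force at its end, in the units of the state.
- bot.get_obs(): the state, without advancing time (a new reading comes with each control period).
- imaging.read_camera(name): name is "side" or "top"; returns the picture (400x640x3 uint8, red, green, blue); there is no depth.
- imaging.calibration(name): a dict with "fx", "fy", "cx", "cy" (pixels), "k1" (the pictures are not rectified: a ray, as slopes to the right and down, at radius r is drawn at 1 + k1 r^2 times it, then the intrinsics apply), "extrinsics" (4x4, takes a point from world to camera coordinates). Camera axes: x right, y up, looking along -z (the intrinsics and any distortion apply to the point x, -y, -z); pixel columns grow to the right and rows downward; lengths in m; the calibration is good to about 2 mm. A picture is of the moment at which its call begins. calibration takes no time and is no camera call.
- bot.hand_in(): hands the job in; it is judged then, once.
The state is a dict: "t": time; "q": joint angles; "joint_vel": joint speeds; "joint_torque": joint torques, N m; "eef_pos": TCP position; "tool_rot": TCP orientation; "contact_force": force on the tool from outside, world axes, zero at the start; "torque": the same for the moment, N m; "gripper_width": opening from 0.0 (shut) to 1.0 (fully open); "grasp_force": force on a finger pad.
Only numpy, scipy, OpenCV 4.12 (cv2) and the standard library are available. Lean on these libraries where they do the work, as an engineer would, in place of code of your own. Each camera call takes 0.05 s, during which the arm holds its last target. There are 200 camera calls.

## Task

Take the rinsed steel sample tube from the sloping cradle, turn it mouth down over the post of the empty drying stand and lower it until its mouth rests flat on the foot before you let go of it. Then squeeze the sprung marker clip off the tag plate of the beaker's stand and let it close, upright, well down on the tag plate of the tube's stand. Leave the beaker on its post, and the scoop, spray bottle and paper roll where they are.

Things in the scene. Friction and masses are not known exactly. Their poses are not given: they have to be found in the camera images.
- tube: plain steel sample tube, closed at one end: outer diameter 36, length 110, wall 3, closed end 5 thick, so 105 deep inside; 0.14 kg. Origin at the centre of the outside of the closed end, z along its axis towards the open mouth. It starts lying in the cradle, mouth pointing away from the robot and sloping down 15 degrees
- tube_mouth (a point): centre of the tube's open mouth, 110 mm from tube along its z
- cradle: fixed grey draining cradle (base 120 x 60 x 8) with two V-shaped rests, each 12 long, 38 mm either side of the tube's middle and reaching to 7 mm under the tube's axis; between them the tube is free all round, its axis 62 mm above the bench at the middle. Origin under its centre on the bench, x points the way the tube's mouth points
- stand_a: the empty drying stand, fixed: grey foot 170 x 80 x 12 high, a steel post 16 in diameter rising 80 above the foot (the top 10 tapers to a blunt point), and an upright steel tag plate. Origin on the bench under the post's axis; x points from the post to the tag plate, 105 mm away. Either stand may be to the left
- stand_a_foot (a point): the empty stand: point on the post's axis at the foot's upper face, 12 mm above the bench, where the tube's mouth must rest
- stand_a_tab (a point): the empty stand: middle of the upper edge of the tag plate, 55 mm above the bench; the plate is 40 long along the stand's x, 5 thick along its y, 43 tall above the foot
- stand_b: the other drying stand, of the same shape, with a beaker on its post and the clip on its tag plate
- stand_b_tab (a point): the beaker's stand: middle of the upper edge of its tag plate, as on stand_a
- beaker: white beaker, outer diameter 60, 95 tall, mouth down over the post of stand_b, its top 107 mm above the bench. Origin at the centre of its closed end, which is uppermost; leave it alone
- clip: black sprung clip, 81 tall, 16 wide (x), astride stand_b's tag plate, 16 mm of plate in its jaws. Origin midway between the jaw tips, z up; jaws and handles close along y. Handles rise above the pivot (at z 38), 45 apart over their tops; squeezed to 26 over their then parallel outer faces (about 8 N) they open the jaws to 20. The origin's frame tilts with the -y half, up to 0.21 rad
- clip_grip (a point): point between the clip's two handles, 72 mm above the jaw tips, where to centre the fingers that squeeze it along the clip's y
- clip_jaw (a joint): opening of the clip, rad: 0 when gripping a 5 mm plate, -0.1 fully closed on nothing, 0.42 fully squeezed open
- scoop: yellow scoop, bowl 48 in diameter, 22 tall, handle along its x to 111 mm; origin under the bowl; a bystander
- spray: white spray bottle, diameter 36, 117 tall; origin under its centre; a bystander
- roll: paper roll standing on end, diameter 110, 100 tall; origin under its centre; a bystander

How it is judged:
By the outcome, as a careful person would: the job done as asked, in the order asked, and still so for the second after the job is handed in, with the robot touching nothing.
It also fails if it takes over 58 s, if anything falls off the work surface, if the arm or the gripper's body presses on something with over 40 N, if the wrist force passes 120 N, or if a joint passes its speed limit or range.

## Working session

There is one attempt and no reset: what is moved stays moved. The work goes in short steps, Python scripts to look and compute and a tool call to move; the robot and the scene stay as the last step left them, time stands still between calls to the robot, and variables do not carry over. Pictures are saved under pics/ and viewed, at most 11 in all, crops included, and the job is handed in when it is done.

Besides the shell and the picture viewer there is one more tool, called after "Call:" by a JSON object that holds its "op" and its "data". carry_out: Moves the arm, as the interface text tells. Its arguments: {"type":"object","properties":{"targets":{"type":"array"},"force":{"type":"number"}},"required":["targets"]}

```bash
mkdir -p pics; python3 - <<'E'
from station import bot, imaging
import cv2, numpy as np
for n in ("side","top"):
    im=imaging.read_camera(n); np.save(f"pics/{n}0.npy",im); cv2.imwrite(f"pics/{n}0.png",im[:,:,::-1])
    c=imaging.calibration(n); print(n,{k:(np.round(v,4).tolist()) for k,v in c.items()})
print({k:np.round(v,4).tolist() for k,v in bot.get_obs().items()}, bot.pinch_z)
E
```

```text
side {'fx': 477.7654, 'fy': 477.7654, 'cx': 317.7987, 'cy': 199.5037, 'k1': 0.0052, 'extrinsics': [[0.934, -0.3572, 0.0059, -0.5312], [0.2662, 0.707, 0.6552, -0.2519], [-0.2382, -0.6104, 0.7554, -0.9952], [0.0, 0.0, 0.0, 1.0]]}
top {'fx': 400.3123, 'fy': 400.3123, 'cx': 315.8505, 'cy': 189.3305, 'k1': -0.0602, 'extrinsics': [[-0.0127, -0.9999, -0.0039, 0.0481], [0.983, -0.0132, 0.1829, -0.6016], [-0.1829, -0.0015, 0.9831, -0.9845], [0.0, 0.0, 0.0, 1.0]]}
{'t': 0.1, 'q': [1.1179, 0.4777, 0.0223, 1.5564, -0.0115, 1.1093, -0.0831], 'joint_vel': [-0.0014, -0.0017, 0.0001, -0.0024, -0.0008, -0.0004, 0.0003], 'joint_torque': [0.0046, -59.7755, 1.6139, -28.1953, 0.0129, 0.005, 0.0], 'eef_pos': [0.228, -0.6348, 0.2304], 'tool_rot': [-0.0008, 0.9852, 0.1716, -0.0002], 'contact_force': [1.5705, 0.1141, -0.0307], 'torque': [0.0475, -0.0539, 0.0231], 'grasp_force': 0.0, 'gripper_width': 1.0039} 0.0187
```

View pics/side0.png

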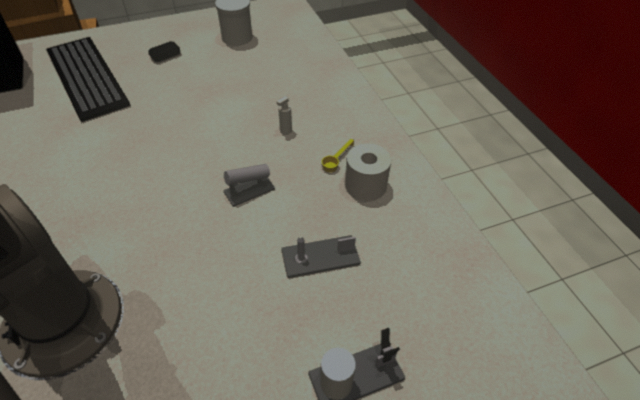

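View pics/top0.png

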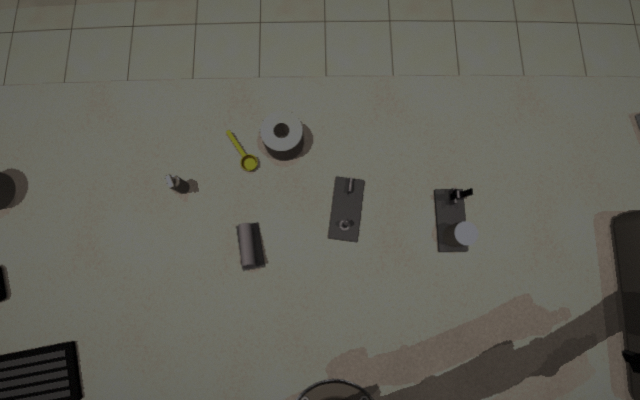

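The side view shows the tube at (247,175), stand_a's post at (300,250) and its tag at (346,243). The beaker is at (338,370) and the clip at (387,345). In the top view the tube is at (248,245), post A (345,225), tag A (351,184), beaker (465,233) and clip (458,194). Next I'll enlarge these for measuring.

```bash
cat > h.py <<'E'
import numpy as np, cv2
from scipy.optimize import least_squares
from station import bot, imaging
C={n:imaging.calibration(n) for n in ("side","top")}
def ray(n,u,v):
    c=C[n]; K=np.array([[c["fx"],0,c["cx"]],[0,c["fy"],c["cy"]],[0,0,1.]])
    s=cv2.undistortPoints(np.array([[[u,v]]],float),K,np.array([c["k1"],0,0,0,0]))[0,0]
    E=np.array(c["extrinsics"]); R=E[:3,:3]; return -R.T@E[:3,3], R.T@np.array([s[0],-s[1],-1])
def onz(n,uv,z):
    o,d=ray(n,*uv); return o+d*(z-o[2])/d[2]
def tri(a,b):
    (o1,d1),(o2,d2)=ray("side",*a),ray("top",*b)
    t=np.linalg.lstsq(np.c_[d1,-d2],o2-o1,rcond=None)[0]; p,q=o1+d1*t[0],o2+d2*t[1]
    return (p+q)/2,np.linalg.norm(p-q)
def proj(n,p):
    c=C[n]; q=np.array(c["extrinsics"])@np.r_[p,1]; s=np.array([q[0],-q[1]])/-q[2]; s=s*(1+c["k1"]*(s@s))
    return np.array([c["fx"]*s[0]+c["cx"],c["fy"]*s[1]+c["cy"]])
def patch(im,x,y,w,h,k):
    p=np.clip(im[y:y+h,x:x+w,::-1].astype(float)*1.7,0,255).astype(np.uint8)
    p=cv2.resize(p,None,fx=k,fy=k,interpolation=cv2.INTER_CUBIC)
    for i in range(0,w,10): cv2.line(p,(i*k,0),(i*k,6 if (x+i)%50 else 14),(0,255,255),1)
    for i in range(0,h,10): cv2.line(p,(0,i*k),(6 if (y+i)%50 else 14,i*k),(0,255,255),1)
    return p
def mosaic(name,specs,cols):
    ps=[patch(*s) for s in specs]; rows=[np.hstack(ps[i:i+cols]) for i in range(0,len(ps),cols)]
    cv2.imwrite("pics/"+name,np.vstack(rows))
E
python3 - <<'E'
from h import *
s,t=np.load("pics/side0.npy"),np.load("pics/top0.npy")
mosaic("m1.png",[(s,215,155,60,50,4),(s,280,225,80,50,4),(s,310,325,60+0,50,4),(t,225,215,60,60,4),(t,320,170,80,75,4),(t,430,180,60,75,4)][:2]+[],2)
a=np.hstack([patch(s,220,155,60,50,4),patch(s,280,230,85,50,4)]);
b=patch(s,305,320,100,80,4)
c=np.hstack([patch(t,225,215,50,60,4),patch(t,325,170,45,75,4)[:240],patch(t,430,180,50,75,4)[:240]])
W=max(i.shape[1] for i in (a,c)); f=lambda i:cv2.copyMakeBorder(i,0,0,0,W-i.shape[1],0)
cv2.imwrite("pics/m1.png",np.vstack([f(a),f(c)])); cv2.imwrite("pics/m2.png",np.hstack([b,patch(t,430,180,50,80,4)]))
print(a.shape,b.shape,c.shape)
E
```

```text
(200, 580, 3) (320, 400, 3) (240, 580, 3)
```

View pics/m1.png

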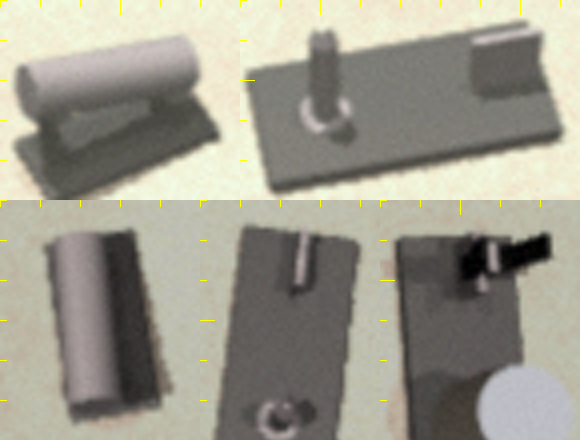

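View pics/m2.png

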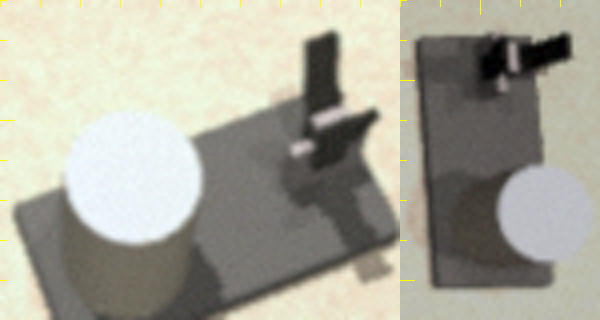

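The enlargements show these pixel positions:
- **Tube:** axis runs from (249,265) to (245,223.5) in the top view.
- **Post A:** tip at (300,238) in side and about (345,224) in top.
- **Tag A edge:** centre at (346.6,239) in side and (350.2,185) in top.
- **Beaker top:** (338.5,364.5) in side and (466.8,233) in top.
- **Clip handle tops:** (385.5,329.5) and (398.7,348) in side.

```bash
python3 - <<'E'
from h import *
np.set_printoptions(precision=4,suppress=True)
print("cams",ray("side",0,0)[0],ray("top",0,0)[0])
ce=onz("top",(249,265.3),.0762); mo=onz("top",(245,223.7),.0478)
print("tube ce,mo",ce,mo,np.linalg.norm(ce-mo), "mid",(ce+mo)/2,"head",np.degrees(np.arctan2(*(mo-ce)[1::-1])))
print("side proj",proj("side",ce),proj("side",mo))
print("postA tip",tri((300,238.3),(345.3,224)),onz("side",(301.2,258),.012),onz("top",(344.5,225),.012))
print("tabA",tri((346.6,239.1),(350.25,185)),onz("top",(350.25,185),.055),onz("side",(346.6,239.1),.055))
for e in (((398,240.7),(351,178.3)),((415.2,237.5),(0,0))): pass
print("tabA ends top",onz("top",(351,178.3),.055),onz("top",(349.2,191.8),.055))
print("tabA ends side",onz("side",(338,240.7),.055),onz("side",(355.2,237.5),.055))
# foot corners: A top patch
print("footA top",[onz("top",(325+(u-200)/4,170+(v-200)/4),.012)[:2] for u,v in ((242,228),(358,241))])
print("footA side",[onz("side",(280+(u-240)/4,230+v/4),.012)[:2] for u,v in ((247,70),(525,22),(272,185),(562,132))])
print("footB top",[onz("top",(430+(u-400)/4,180+v/4),.012)[:2] for u,v in ((416,38),(530,38),(433,286),(552,286))])
print("beaker",tri((338.5,364.5),(466.75,233.25)),onz("top",(466.75,233.25),.107),onz("side",(338.5,364.5),.107))
print("clip handles side",onz("side",(385.5,329.5),.12),onz("side",(398.7,348),.12), "top",onz("top",(452.5,195),.12),onz("top",(471,191),.12))
print("tabB strip top",onz("top",(458.3,193.7),.055), "side strip", onz("side",(305+328/4,320+118/4),.055))
E
```

```text
cams [ 0.3262 -0.6191  0.92  ] [0.4119 0.0387 1.0781]
tube ce,mo [0.4097 0.2077 0.0762] [0.5157 0.2245 0.0478] 0.11102263236868994 mid [0.4627 0.2161 0.062 ] head 8.988380227660265
side proj [226.4039 177.3333] [267.0834 169.9554]
postA tip (array([ 0.5113, -0.0326,  0.0827]), np.float64(0.00604621562717655)) [ 0.5142 -0.0365  0.012 ] [ 0.5125 -0.0349  0.012 ]
tabA (array([ 0.6156, -0.0503,  0.0521]), np.float64(0.005119430750640075)) [ 0.6125 -0.0495  0.055 ] [ 0.6173 -0.0524  0.055 ]
tabA ends top [ 0.6303 -0.052   0.055 ] [ 0.5946 -0.0463  0.055 ]
tabA ends side [ 0.5976 -0.0496  0.055 ] [ 0.6371 -0.0551  0.055 ]
footA top [array([ 0.6437, -0.0137]), array([ 0.6336, -0.0924])]
footA side [array([0.4819, 0.0067]), array([ 0.6462, -0.0184]), array([ 0.4708, -0.0716]), array([ 0.6349, -0.0965])]
footB top [array([ 0.6054, -0.281 ]), array([ 0.6044, -0.3596]), array([ 0.4384, -0.2817]), array([ 0.4369, -0.3616])]
beaker (array([ 0.4801, -0.3274,  0.1046]), np.float64(0.0024228603345505186)) [ 0.4787 -0.3262  0.107 ] [ 0.4809 -0.3283  0.107 ]
clip handles side [ 0.5818 -0.3039  0.12  ] [ 0.588  -0.3432  0.12  ] top [ 0.5716 -0.2934  0.12  ] [ 0.5809 -0.3401  0.12  ]
tabB strip top [ 0.5856 -0.3315  0.055 ] side strip [ 0.5873 -0.3156  0.055 ]
```

Call:
{"op": "carry_out", "data": {"targets": [[0,0,0,5.4,1],[0,0,0,5.4,1],[3.6,-3.2,0,0,1],[3.6,-3.2,0,0,1],[3.6,-3.2,0,0,1],[3.6,-3.2,0,0,1],[3.6,-3.2,0,0,1],[3.6,-3.2,0,0,1],[3.6,-3.2,0,0,1],[3.6,-3.2,0,0,1],[3.6,-3.2,0,0,1],[3.6,-3.2,0,0,1]]}}

```text
t: 1.3
eef_pos: [0.5347, -0.2614, 0.2311]
tool_rot: [-0.0, 0.997, 0.078, -0.0]
contact_force: [1.6, -1.2, -0.8]
gripper_width: 1.004
grasp_force: 0.0
```

```bash
cat >> h.py <<'E'
def state():
    o=bot.get_obs(); w,x,y,z=o["tool_rot"]
    X=np.array([1-2*(y*y+z*z),2*(x*y+w*z)]); h=np.arctan2(X[1],X[0])
    return o,h
def to(p,head=None):
    o,h=state(); p=np.array(p); d=(p-o["eef_pos"])*100; hh=h if head is None else np.radians(head)
    print("t %.2f"%o["t"],"pos",np.round(o["eef_pos"],4),"head %.1f"%np.degrees(h),"F",np.round(o["contact_force"],1),"w %.3f g %.1f"%(o["gripper_width"],o["grasp_force"]))
    print(" tool cm x %.2f y %.2f z %.2f"%(d[0]*np.cos(hh)+d[1]*np.sin(hh),d[0]*np.sin(hh)-d[1]*np.cos(hh),-d[2]), "yaw %.1f"%(np.degrees(h-hh)))
E
python3 -c "
from h import *
to([.4453,.2134,.13],9)"
```

```text
t 1.30 pos [ 0.5347 -0.2614  0.2311] head 8.9 F [ 1.6 -1.2 -0.8] w 1.004 g 0.0
 tool cm x -1.40 y -48.30 z 10.11 yaw -0.1
```

Call:
{"op": "carry_out", "data": {"targets": [[-0.1,-4.6,0,0,1],[-0.1,-4.6,0,0,1],[-0.1,-4.6,0,0,1],[-0.1,-4.6,0,0,1],[-0.1,-4.6,0,0,1],[-0.1,-4.6,0,0,1],[-0.1,-4.6,1,0,1],[-0.1,-4.6,2,0,1],[-0.1,-4.6,2,0,1],[-0.1,-4.6,2,0,1],[-0.1,-1.5,2.5,0,1],[0,0,0,0,1]]}}

```text
t: 2.5
eef_pos: [0.4462, 0.2058, 0.1338]
tool_rot: [0.0, 0.997, 0.081, -0.003]
contact_force: [-0.7, -1.1, -0.2]
gripper_width: 0.998
grasp_force: 0.0
```

```bash
python3 -c "
from h import *
to([.4453,.2134,.049],9)
im=imaging.read_camera('side'); t=imaging.read_camera('top')
mosaic('m3.png',[(im,200,100,100,100,4),(t,200,180,100,100,4)],2)"
```

```text
t 2.50 pos [0.4462 0.2058 0.1338] head 9.3 F [-0.7 -1.1 -0.2] w 0.998 g 0.0
 tool cm x 0.03 y -0.76 z 8.48 yaw 0.3
```

View pics/m3.png

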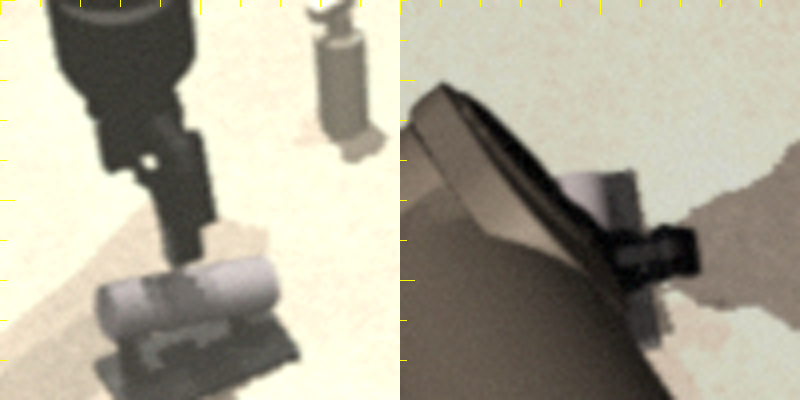

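The fingers hang above the tube, with the near finger at about (245,165) in side and nothing in the way. I'll shift sideways 7 mm and go down.

Call:
{"op": "carry_out", "data": {"targets": [[0,-0.6,0,0,1],[0,0,2,0,1],[0,0,2,0,1],[0,0,2,0,1],[0,0,1.5,0,1],[0,0,0.8,0,1],[0,0,0,0,1],[0,0,0,0,1]]}}

```text
t: 3.4
eef_pos: [0.4491, 0.2098, 0.0544]
tool_rot: [-0.0, 0.997, 0.078, 0.001]
contact_force: [0.2, -0.8, 0.6]
gripper_width: 1.003
grasp_force: 0.0
```

```bash
python3 -c "
from h import *
to([.4453,.2134,.049],9)"
```

```text
t 3.40 pos [0.4491 0.2098 0.0544] head 8.9 F [ 0.2 -0.8  0.6] w 1.003 g 0.0
 tool cm x -0.32 y -0.42 z 0.54 yaw -0.1
```

Call:
{"op": "carry_out", "data": {"targets": [[-0.3,-0.4,0.5,0,1],[0,0,0,0,1],[0,0,0,0,0],[0,0,0,0,-0.3],[0,0,0,0,-0.6],[0,0,0,0,-1],[0,0,0,0,-1],[0,0,0,0,-1],[0,0,0,0,-1]], "force": 25}}

```text
t: 4.3
eef_pos: [0.4449, 0.2134, 0.0487]
tool_rot: [-0.0, 0.997, 0.078, 0.0]
contact_force: [-0.4, -1.5, 4.8]
gripper_width: 0.4
grasp_force: 25.3
```

```bash
python3 -c "
from h import *
to([.4453,.2134,.049],9)"
```

```text
t 4.30 pos [0.4449 0.2134 0.0487] head 9.0 F [-0.4 -1.5  4.8] w 0.400 g 25.3
 tool cm x 0.04 y 0.01 z -0.03 yaw -0.0
```

Call:
{"op": "carry_out", "data": {"targets": [[0,0,-1,0,-1],[0,0,-2.5,0,-1],[0,0,-3,0,-1],[0,0,-3,0,-1],[0,0,-3,0,-1],[0,0,-2.5,0,-1],[0,0,0,0,-1],[0,0,0,0,-1]], "force": 20}}

```text
t: 5.1
eef_pos: [0.4446, 0.213, 0.1987]
tool_rot: [0.0, 0.997, 0.078, 0.0]
contact_force: [0.1, -0.8, -2.1]
gripper_width: 0.393
grasp_force: 23.9
```

```bash
python3 -c "
from h import *
to([.4453,.2134,.049],9)
im=imaging.read_camera('side'); t=imaging.read_camera('top')
mosaic('m4.png',[(im,180,70,100,110,4),(t,180,150,100,110,4)],2)"
```

```text
t 5.10 pos [0.4446 0.213  0.1987] head 8.9 F [ 0.1 -0.8 -2.1] w 0.393 g 23.9
 tool cm x 0.07 y -0.03 z 14.97 yaw -0.1
```

View pics/m4.png

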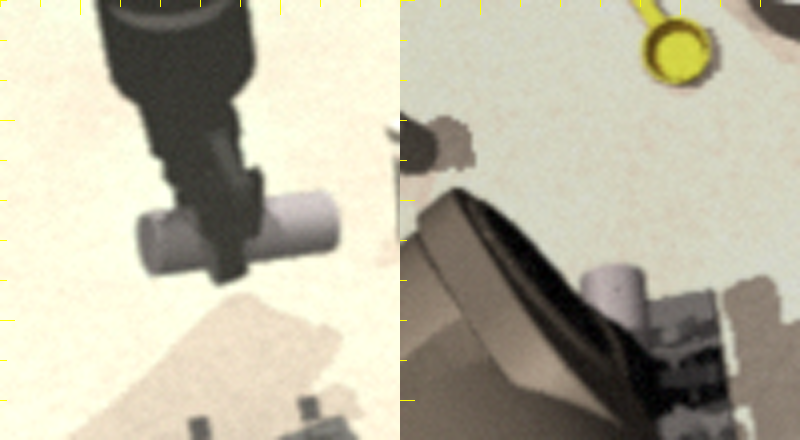

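The tube is held firmly at about 15° and didn't swing by gravity. Its closed end is at (216,131) in side. I'll turn it to stand A's cross direction, then press the closed end down on the post so the mouth tips down.

Call:
{"op": "carry_out", "data": {"targets": [[0,0,0,-8,-1],[0,0,0,-8,-1],[0,0,0,-8,-1],[0,0,0,-8,-1],[0,0,0,-8,-1],[0,0,0,-8,-1],[0,0,0,-8,-1],[0,0,0,-8,-1],[0,0,0,-8,-1],[-3.4,1.7,0,0,-1],[-3.4,1.7,0,0,-1],[-3.4,1.7,0,0,-1]]}}

```text
t: 6.4
eef_pos: [0.4784, 0.1032, 0.1971]
tool_rot: [-0.001, 0.76, 0.65, -0.001]
contact_force: [1.0, 0.3, -1.9]
gripper_width: 0.398
grasp_force: 23.9
```

Call:
{"op": "carry_out", "data": {"targets": [[-3.4,1.7,0,0,-1],[-3.4,1.7,0,0,-1],[-3.4,1.7,0,0,-1],[0,0,0,0,-1],[0,0,0,0,-1]]}}

```text
t: 6.9
eef_pos: [0.5126, -0.0051, 0.1971]
tool_rot: [-0.001, 0.761, 0.648, -0.001]
contact_force: [-0.3, 0.3, -2.4]
gripper_width: 0.398
grasp_force: 23.9
```

```bash
python3 -c "
from h import *
to([.516,-.009,.11],81.3)"
```

```text
t 6.90 pos [ 0.5126 -0.0051  0.1971] head 80.8 F [-0.3  0.3 -2.4] w 0.398 g 23.9
 tool cm x -0.33 y 0.39 z 8.71 yaw -0.5
```

Now down to just above contact, then press in small steps.

Call:
{"op": "carry_out", "data": {"targets": [[-0.35,0.4,2,0,-1],[0,0,3,0,-1],[0,0,3,0,-1],[0,0,1.5,0,-1],[0,0,0.6,0,-1],[0,0,0.4,0,-1],[0,0,0.4,0,-1],[0,0,0,0,-1]]}}

```text
t: 7.7
eef_pos: [0.517, -0.008, 0.0897]
tool_rot: [0.0, 0.761, 0.649, 0.0]
contact_force: [0.6, 0.1, -2.4]
gripper_width: 0.4
grasp_force: 23.9
```

```bash
python3 -c "
from h import *
to([.516,-.009,.07],81.3)"
```

```text
t 7.70 pos [ 0.517  -0.008   0.0897] head 81.0 F [ 0.6  0.1 -2.4] w 0.400 g 23.9
 tool cm x -0.12 y -0.08 z 1.97 yaw -0.3
```

Call:
{"op": "carry_out", "data": {"targets": [[0,0,0.3,0,-1],[0,0,0.3,0,-1],[0,0,0.2,0,-1],[0,0,0.2,0,-1],[0,0,0,0,-1]]}}

```text
t: 8.2
eef_pos: [0.5182, -0.0069, 0.0809]
tool_rot: [0.001, 0.76, 0.649, 0.002]
contact_force: [-1.6, 2.7, 7.6]
gripper_width: 0.402
grasp_force: 25.6
```

Call:
{"op": "carry_out", "data": {"targets": [[0,0,0.2,0,-1],[0,0,0.2,0,-1],[0,0,0,0,-1]]}}

```text
t: 8.5
eef_pos: [0.5183, -0.0064, 0.0771]
tool_rot: [0.001, 0.76, 0.65, 0.002]
contact_force: [-1.6, 5.3, 8.0]
gripper_width: 0.398
grasp_force: 27.1
```

```bash
python3 -c "
from h import *
to([.516,-.009,.07],81.3)
im=imaging.read_camera('side'); t=imaging.read_camera('top')
mosaic('m5.png',[(im,230,150,100,130,4),(t,290,150,100,130,4)],2)"
```

```text
t 8.50 pos [ 0.5183 -0.0064  0.0771] head 81.0 F [-1.6  5.3  8. ] w 0.398 g 27.1
 tool cm x -0.29 y -0.19 z 0.71 yaw -0.3
```

View pics/m5.png

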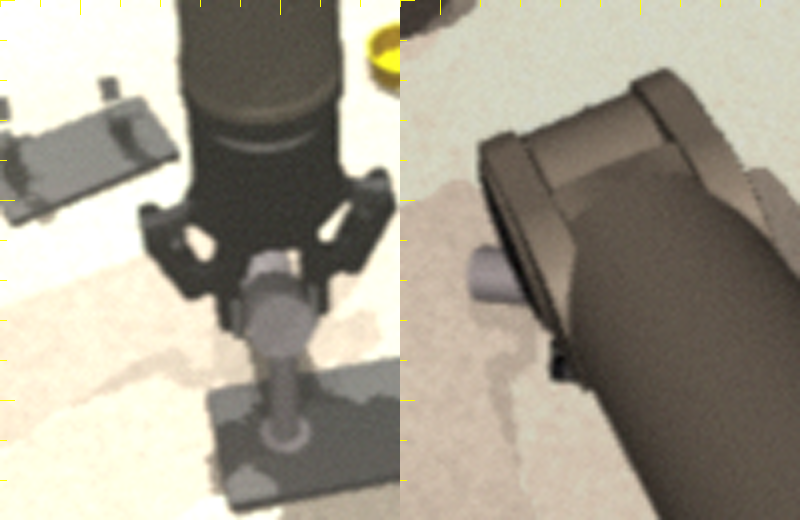

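The tube's closed end, at (300,231) in side, sits on the post tip, and the force stays near 8 N while I descend, so it's turning as planned. I'll continue.

Call:
{"op": "carry_out", "data": {"targets": [[-0.1,0,0.2,0,-1],[-0.1,0,0.2,0,-1],[0,0,0.2,0,-1],[0,0,0.2,0,-1],[0,0,0,0,-1]]}}

```text
t: 9.1
eef_pos: [0.5183, -0.007, 0.0694]
tool_rot: [0.0, 0.76, 0.65, 0.003]
contact_force: [-2.2, 7.3, 11.3]
gripper_width: 0.403
grasp_force: 31.8
```

Call:
{"op": "carry_out", "data": {"targets": [[-0.1,0,0.2,0,-1],[0,0,0.2,0,-1],[0,0,0,0,-1]]}}

```text
t: 9.4
eef_pos: [0.5182, -0.0078, 0.0655]
tool_rot: [0.0, 0.76, 0.65, 0.003]
contact_force: [-3.6, 8.0, 12.7]
gripper_width: 0.396
grasp_force: 33.8
```

```bash
python3 -c "
from h import *
to([.516,-.009,.066],81.3)
im=imaging.read_camera('side'); t=imaging.read_camera('top')
mosaic('m6.png',[(im,250,150,80,130,4),(t,290,180,80,130,4)],2)"
```

```text
t 9.40 pos [ 0.5182 -0.0078  0.0655] head 81.1 F [-3.6  8.  12.7] w 0.396 g 33.8
 tool cm x -0.15 y -0.20 z -0.05 yaw -0.2
```

Tilt should be near 55°. Stage two is to lift over the post, come down behind it, and push the lower part against the post until the tube is vertical.

Call:
{"op": "carry_out", "data": {"targets": [[0,0,-2,0,-1],[0,0,-3,0,-1],[0,0,-3,0,-1],[0,0,-2.5,0,-1],[-3.5,-0.2,0,0,-1],[-3.5,0,0,0,-1],[-3.5,0,0,0,-1],[0,0,0,0,-1],[0,0,0,0,-1]]}}

```text
t: 10.4
eef_pos: [0.4977, -0.1154, 0.1686]
tool_rot: [0.0, 0.761, 0.648, 0.0]
contact_force: [0.4, 0.8, -0.9]
gripper_width: 0.398
grasp_force: 32.0
```

```bash
python3 -c "
from h import *
to([.500,-.115,.100],81.3)
im=imaging.read_camera('side'); t=imaging.read_camera('top')
print(proj('side',[.500,-.115,.1877]))
mosaic('m6.png',[(im,250,170,100,130,4),(t,310,180,100,130,4)],2)"
```

```text
t 10.40 pos [ 0.4977 -0.1154  0.1686] head 80.8 F [ 0.4  0.8 -0.9] w 0.398 g 32.0
 tool cm x 0.08 y 0.22 z 6.86 yaw -0.5
[306.16060463 240.35263264]
```

View pics/m6.png

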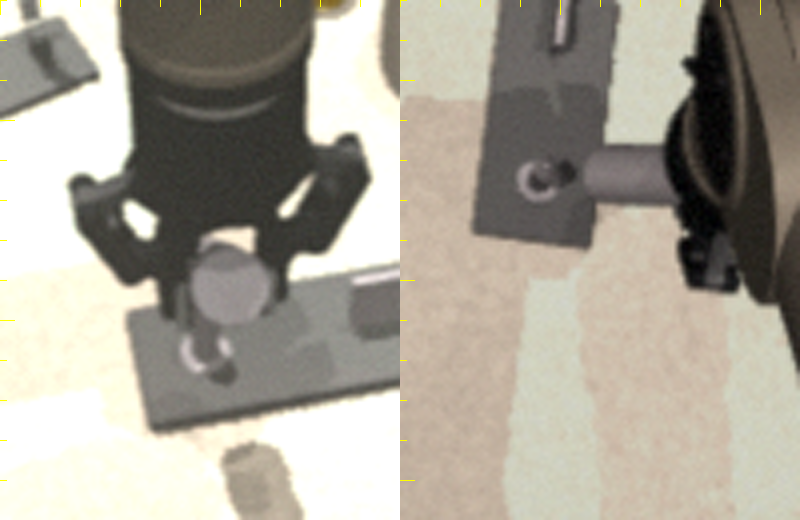

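In the top view the mouth end is at (357,223) and the post at (345,225). The closed end appears face-on in side at (307,241), so the tilt is about 55°, as planned. Now I'll go down and push forward.

Call:
{"op": "carry_out", "data": {"targets": [[0,0.2,1.5,0,-1],[0,0,2.5,0,-1],[0,0,2,0,-1],[0,0,0.8,0,-1],[0.5,0,0,0,-1],[0.5,0,0,0,-1],[0.5,0,0,0,-1],[0.5,0,0,0,-1],[0.5,0,0,0,-1],[0,0,0,0,-1]]}}

```text
t: 11.5
eef_pos: [0.5034, -0.0982, 0.1027]
tool_rot: [0.004, 0.762, 0.647, -0.003]
contact_force: [-6.3, -20.0, 10.1]
gripper_width: 0.394
grasp_force: 32.8
```

```bash
python3 -c "
from h import *
to([.508,-.061,.100],81.3)"
```

```text
t 11.50 pos [ 0.5034 -0.0982  0.1027] head 80.6 F [ -6.3 -20.   10.1] w 0.394 g 32.8
 tool cm x 3.75 y -0.10 z 0.27 yaw -0.7
```

Call:
{"op": "carry_out", "data": {"targets": [[0,0,-0.4,0,-1],[0.1,0,-0.3,0,-1],[0.2,0,-0.3,0,-1],[0,0,0,0,-1]], "force": 20}}

```text
t: 11.9
eef_pos: [0.5049, -0.0886, 0.1118]
tool_rot: [0.002, 0.761, 0.649, -0.0]
contact_force: [-1.5, -6.8, 0.9]
gripper_width: 0.397
grasp_force: 31.7
```

```bash
python3 -c "
from h import *
to([.508,-.061,.123],81.3)"
```

```text
t 11.90 pos [ 0.5049 -0.0886  0.1118] head 80.9 F [-1.5 -6.8  0.9] w 0.397 g 31.7
 tool cm x 2.78 y -0.11 z -1.12 yaw -0.4
```

Call:
{"op": "carry_out", "data": {"targets": [[0.4,0,-0.25,0,-1],[0.4,0,-0.25,0,-1],[0.4,0,-0.2,0,-1],[0.4,0,-0.2,0,-1],[0.4,0,-0.1,0,-1],[0.3,0,-0.1,0,-1],[0,0,0,0,-1],[0,0,0,0,-1]]}}

```text
t: 12.7
eef_pos: [0.5083, -0.0668, 0.1225]
tool_rot: [0.002, 0.761, 0.649, -0.001]
contact_force: [0.2, -8.3, 1.1]
gripper_width: 0.396
grasp_force: 24.5
```

```bash
python3 -c "
from h import *
to([.508,-.061,.123],81.3)"
```

```text
t 12.70 pos [ 0.5083 -0.0668  0.1225] head 80.9 F [ 0.2 -8.3  1.1] w 0.396 g 24.5
 tool cm x 0.57 y -0.12 z -0.05 yaw -0.4
```

Call:
{"op": "carry_out", "data": {"targets": [[0.3,0,0,0,-1],[0.3,0,0,0,-1],[0.2,0,0,0,-1],[0,0,0,0,-1],[0,0,0,0,-1]]}}

```text
t: 13.2
eef_pos: [0.5096, -0.0596, 0.1228]
tool_rot: [0.002, 0.761, 0.648, -0.001]
contact_force: [-1.9, -9.8, 4.5]
gripper_width: 0.402
grasp_force: 22.0
```

```bash
python3 -c "
from h import *
to([.512,-.0355,.168],81.3)"
```

```text
t 13.20 pos [ 0.5096 -0.0596  0.1228] head 80.9 F [-1.9 -9.8  4.5] w 0.402 g 22.0
 tool cm x 2.41 y -0.12 z -4.52 yaw -0.4
```

Call:
{"op": "carry_out", "data": {"targets": [[-0.3,0,0,0,-1],[0,0,-2,0,-1],[0,0,-2.5,0,-1],[0,0,-1.2,0,-1],[1.4,0.1,0,0,-1],[1.4,0,0,0,-1],[0,0,0,0,-1],[0,0,0,0,-1]]}}

```text
t: 14.0
eef_pos: [0.5134, -0.0311, 0.1775]
tool_rot: [-0.001, 0.76, 0.65, -0.001]
contact_force: [0.2, 0.0, -1.0]
gripper_width: 0.395
grasp_force: 21.3
```

```bash
python3 -c "
from h import *
to([.512,-.0355,.168],81.3)
im=imaging.read_camera('side'); t=imaging.read_camera('top')
for z in (.124,.234): print(proj('side',[.512,-.0355,z]))
mosaic('m7.png',[(im,250,140,100,130,4),(t,300,150,100,130,4)],2)"
```

```text
t 14.00 pos [ 0.5134 -0.0311  0.1775] head 81.1 F [ 0.2  0.  -1. ] w 0.395 g 21.3
 tool cm x -0.45 y -0.07 z 0.95 yaw -0.2
[298.94131654 227.86907841]
[297.57305436 192.95493565]
```

View pics/m7.png

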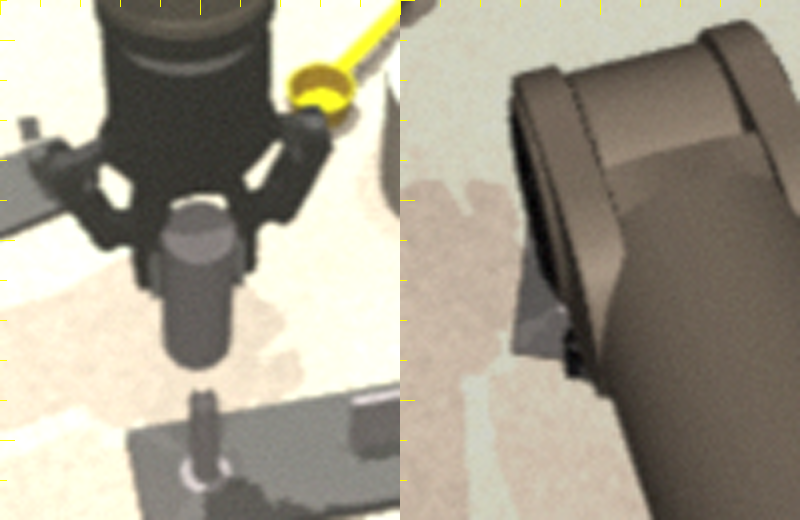

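The tube now hangs vertically, mouth down, directly above the post: closed end at (300,198), mouth bottom at (299,232), post tip at (300.8,238.5). I'll check the offset numerically.

```bash
python3 -c "
from h import *
for p in ([.5134,-.0311,.2332],[.5134,-.0311,.1232],[.512,-.0355,.092],[.512,-.0355,.012]): print(p,proj('side',p))
print('tube top',onz('side',(300,198.2),.2332),'mouth',onz('side',(299.2,225),.1232))
print('post tip',onz('side',(300.8,238.3),.092),'base',onz('side',(301.5,258.5),.012))"
```

```text
[0.5134, -0.0311, 0.2332] [297.51336282 191.44768267]
[0.5134, -0.0311, 0.1232] [298.88167095 226.36050445]
[0.512, -0.0355, 0.092] [299.29757598 236.96448509]
[0.512, -0.0355, 0.012] [300.1186417  257.93390869]
tube top [ 0.51210873 -0.04909464  0.2332    ] mouth [ 0.51523383 -0.0279206   0.1232    ]
post tip [ 0.51382845 -0.03998061  0.092     ] base [ 0.51442003 -0.03805956  0.012     ]
```

The closed end is about 20 mm behind the mouth, so the tube still leans about 10°. I'll put the mouth over the post tip, lower it a little, and use the post inside the mouth to straighten it.

Call:
{"op": "carry_out", "data": {"targets": [[-0.9,0,0,0,-1],[0,0,0,0,-1],[0,0,1,0,-1],[0,0,1,0,-1],[0,0,1,0,-1],[0,0,1,0,-1],[0,0,0.8,0,-1],[0,0,0,0,-1],[0,0,0,0,-1]]}}

```text
t: 15.0
eef_pos: [0.5126, -0.0409, 0.1303]
tool_rot: [-0.0, 0.761, 0.649, -0.0]
contact_force: [-0.1, -0.3, -1.8]
gripper_width: 0.4
grasp_force: 21.3
```

```bash
python3 -c "
from h import *
to([.512,-.0355,.168],81.3)"
```

```text
t 15.00 pos [ 0.5126 -0.0409  0.1303] head 81.0 F [-0.1 -0.3 -1.8] w 0.400 g 21.3
 tool cm x 0.53 y -0.14 z -3.77 yaw -0.3
```

Call:
{"op": "carry_out", "data": {"targets": [[0.3,0,0,0,-1],[0.3,0,0,0,-1],[0.2,0,0,0,-1],[0,0,0,0,-1]]}}

```text
t: 15.4
eef_pos: [0.5141, -0.0325, 0.1308]
tool_rot: [0.0, 0.76, 0.649, 0.0]
contact_force: [0.7, -0.1, -0.5]
gripper_width: 0.398
grasp_force: 21.3
```

Call:
{"op": "carry_out", "data": {"targets": [[0.2,0,0,0,-1],[0.2,0,0,0,-1],[0,0,0,0,-1]]}}

```text
t: 15.7
eef_pos: [0.5144, -0.0297, 0.1305]
tool_rot: [0.0, 0.761, 0.649, -0.0]
contact_force: [-0.0, -1.5, -0.9]
gripper_width: 0.398
grasp_force: 21.3
```

Call:
{"op": "carry_out", "data": {"targets": [[0.2,0,0,0,-1],[0.2,0,0,0,-1],[0,0,0,0,-1]]}}

```text
t: 16.0
eef_pos: [0.5149, -0.0277, 0.1304]
tool_rot: [0.001, 0.761, 0.649, -0.001]
contact_force: [-0.0, -7.2, -1.8]
gripper_width: 0.399
grasp_force: 20.4
```

Call:
{"op": "carry_out", "data": {"targets": [[0.3,0,0,0,-1],[0.3,0,0,0,-1],[0.2,0,0,0,-1],[0.1,0,0,0,-1],[0,0,0,0,-1],[0,0,0,0,-1]]}}

```text
t: 16.6
eef_pos: [0.5158, -0.0189, 0.13]
tool_rot: [0.001, 0.761, 0.648, -0.002]
contact_force: [0.3, -7.4, -3.6]
gripper_width: 0.401
grasp_force: 16.3
```

Call:
{"op": "carry_out", "data": {"targets": [[-0.4,0,0,0,-1],[-0.4,0,0,0,-1],[0,0,0,0,-1],[0,0,0,0,-1]]}}

```text
t: 17.0
eef_pos: [0.5154, -0.0238, 0.1306]
tool_rot: [-0.0, 0.761, 0.649, 0.0]
contact_force: [0.4, 0.5, -1.1]
gripper_width: 0.4
grasp_force: 16.8
```

```bash
python3 -c "
from h import *
to([.512,-.0355,.168],81.3)
im=imaging.read_camera('side')
o,_=state(); x,y,z=o['eef_pos']
for p in ([x,y,z+.0557],[x,y,z-.0543]): print(proj('side',p))
mosaic('m8.png',[(im,265,170,75,100,6)],1)"
```

```text
t 17.00 pos [ 0.5154 -0.0238  0.1306] head 81.0 F [ 0.4  0.5 -1.1] w 0.400 g 16.8
 tool cm x -1.21 y -0.16 z -3.74 yaw -0.3
[297.86324971 204.20720312]
[299.15063443 236.75940339]
```

View pics/m8.png

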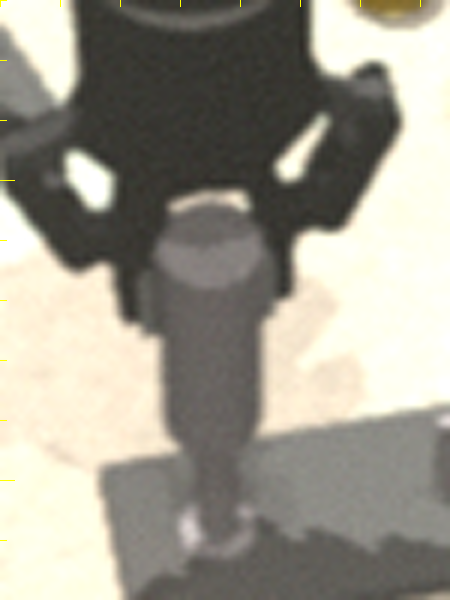

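The closed end is at (300,211) and the mouth at about (300.5,238), over the post, so roughly 6° of lean remains. I'll push a bit more.

Call:
{"op": "carry_out", "data": {"targets": [[0.4,0,0,0,-1],[0.4,0,0,0,-1],[0.2,0,0,0,-1],[0.2,0,0,0,-1],[0,0,0,0,-1],[0,0,0,0,-1]]}}

```text
t: 17.65
eef_pos: [0.5165, -0.0142, 0.13]
tool_rot: [0.0, 0.761, 0.649, -0.001]
contact_force: [-1.2, -5.5, -3.0]
gripper_width: 0.399
grasp_force: 13.7
```

Call:
{"op": "carry_out", "data": {"targets": [[-0.5,0,0,0,-1],[-0.4,0,0,0,-1],[0,0,0,0,-1],[0,0,0,0,-1]]}}

```text
t: 18.05
eef_pos: [0.5159, -0.0209, 0.1307]
tool_rot: [-0.0, 0.761, 0.649, 0.0]
contact_force: [-0.2, -0.1, -2.1]
gripper_width: 0.398
grasp_force: 16.5
```

```bash
python3 -c "
from h import *
to([.512,-.0355,.07],81.3)
im=imaging.read_camera('side'); np.save('pics/s9.npy',im)
g=cv2.cvtColor(im,cv2.COLOR_RGB2GRAY)
print('col300 rows 195-255',g[195:256,300].tolist())
for r in (222,226,230,234,238,242,246): print(r,g[r,284:318].tolist())"
```

```text
t 18.05 pos [ 0.5159 -0.0209  0.1307] head 81.0 F [-0.2 -0.1 -2.1] w 0.398 g 16.5
 tool cm x -1.50 y -0.16 z 6.07 yaw -0.3
col300 rows 195-255 [33, 30, 32, 31, 30, 69, 125, 113, 72, 60, 61, 59, 59, 62, 69, 76, 75, 76, 75, 76, 74, 72, 64, 58, 62, 61, 62, 62, 59, 61, 62, 63, 60, 61, 59, 60, 61, 61, 62, 60, 62, 62, 61, 60, 61, 62, 60, 60, 61, 60, 61, 63, 58, 59, 58, 59, 59, 60, 61, 63, 60]
222 [134, 96, 68, 61, 57, 58, 48, 46, 53, 57, 57, 58, 62, 63, 59, 59, 62, 61, 60, 60, 56, 58, 55, 59, 81, 112, 130, 136, 140, 140, 139, 137, 138, 138]
226 [145, 143, 145, 141, 140, 140, 137, 103, 67, 59, 57, 58, 63, 62, 60, 60, 63, 61, 60, 59, 59, 58, 55, 60, 87, 122, 136, 139, 135, 136, 137, 141, 148, 156]
230 [143, 143, 142, 141, 142, 142, 135, 111, 73, 59, 56, 59, 61, 61, 62, 60, 60, 61, 61, 61, 60, 55, 55, 62, 87, 122, 135, 137, 136, 138, 140, 148, 151, 142]
234 [145, 142, 142, 144, 144, 145, 142, 120, 82, 60, 59, 59, 60, 61, 61, 59, 60, 62, 62, 58, 60, 58, 56, 60, 88, 122, 135, 136, 137, 139, 142, 140, 140, 139]
238 [141, 141, 144, 144, 144, 143, 141, 132, 94, 59, 58, 59, 60, 61, 59, 60, 60, 60, 59, 60, 59, 56, 53, 60, 88, 124, 138, 139, 141, 142, 142, 143, 142, 141]
242 [143, 141, 140, 142, 137, 138, 138, 135, 120, 87, 61, 60, 59, 57, 63, 63, 60, 60, 60, 60, 58, 56, 58, 71, 94, 105, 104, 101, 101, 97, 90, 88, 84, 82]
246 [140, 134, 116, 107, 99, 91, 87, 84, 81, 77, 78, 75, 70, 65, 61, 60, 63, 59, 58, 58, 61, 69, 73, 78, 79, 82, 80, 81, 82, 83, 83, 82, 83, 84]
```

```bash
python3 -c "
from h import *
n=np.array([.151,.988,0])
for a in (-5,0,5,10):
    s,c=np.sin(np.radians(a)),np.cos(np.radians(a))
    ax=n*s+np.array([0,0,-c]); e=n*c+np.array([0,0,s]); P=np.array([.515,-.024,.148]); t=P-.038*ax; m=P+.072*ax; l=np.array([n[1],-n[0],0])
    f=lambda ctr:np.array([proj('side',ctr+.018*(np.cos(q)*e+np.sin(q)*l)) for q in np.linspace(0,6.28,90)])
    T,M=f(t),f(m); print(a,'disc',T[:,1].min(),T[:,1].max(),'h',np.ptp(T[:,1]),'mouth bottom',M[:,1].max(),'span',M[:,1].max()-T[:,1].min(), 'cols',T[:,0].mean(),M[:,0].mean())
"
```

```text
-5 disc 197.07919585896826 209.59597907482802 h 12.51678321585976 mouth bottom 245.48005920701632 span 48.40086334804806 cols 297.3894846593048 299.5262465577355
0 disc 197.7070061548033 211.31577767085355 h 13.60877151605024 mouth bottom 243.66784874591963 span 45.96084259111632 cols 297.68980168127575 298.99100728653764
5 disc 198.4811673170695 213.0875095916332 h 14.606342274563701 mouth bottom 241.6829561173722 span 43.20178880030272 cols 297.9951177266403 298.45389469450583
10 disc 199.39686228413547 214.88897096270045 h 15.492108678564989 mouth bottom 239.5346823736663 span 40.137820089530834 cols 298.30294131963115 297.9183571683916
```

About 4–5° of lean is left, which the foot will square up, and the post is inside the mouth and centred. Lowering now.

Call:
{"op": "carry_out", "data": {"targets": [[0.1,0,0.8,0,-1],[0.1,0,0.8,0,-1],[0.1,0,0.8,0,-1],[0,0,0.8,0,-1],[0,0,0.6,0,-1],[0,0,0.4,0,-1],[0,0,0,0,-1],[0,0,0,0,-1]]}}

```text
t: 18.9
eef_pos: [0.5163, -0.0183, 0.0886]
tool_rot: [0.0, 0.761, 0.649, 0.0]
contact_force: [-0.3, -0.2, -1.8]
gripper_width: 0.399
grasp_force: 16.6
```

Call:
{"op": "carry_out", "data": {"targets": [[0.1,0,0.3,0,-1],[0,0,0.3,0,-1],[0,0,0.3,0,-1],[0,0,0,0,-1]]}}

```text
t: 19.3
eef_pos: [0.5161, -0.0174, 0.0791]
tool_rot: [-0.0, 0.761, 0.649, -0.0]
contact_force: [0.3, -0.4, -1.8]
gripper_width: 0.398
grasp_force: 16.6
```

Call:
{"op": "carry_out", "data": {"targets": [[0,0,0.3,0,-1],[0,0,0.2,0,-1],[0,0,0.2,0,-1],[0,0,0,0,-1]]}}

```text
t: 19.7
eef_pos: [0.5162, -0.0173, 0.0722]
tool_rot: [-0.0, 0.761, 0.649, -0.0]
contact_force: [0.5, 0.9, -2.0]
gripper_width: 0.401
grasp_force: 16.6
```

Call:
{"op": "carry_out", "data": {"targets": [[0,0,0.2,0,-1],[0,0,0.2,0,-1],[0,0,0,0,-1]]}}

```text
t: 20.0
eef_pos: [0.5162, -0.0173, 0.0682]
tool_rot: [-0.0, 0.761, 0.649, -0.0]
contact_force: [-0.0, 0.0, -2.2]
gripper_width: 0.4
grasp_force: 16.6
```

Call:
{"op": "carry_out", "data": {"targets": [[0,0,0.2,0,-1],[0,0,0.2,0,-1],[0,0,0,0,-1]]}}

```text
t: 20.3
eef_pos: [0.5164, -0.0173, 0.0643]
tool_rot: [-0.0, 0.761, 0.649, -0.0]
contact_force: [0.6, 0.2, -1.1]
gripper_width: 0.396
grasp_force: 16.6
```

Call:
{"op": "carry_out", "data": {"targets": [[0,0,0.2,0,-1],[0,0,0.1,0,-1],[0,0,0,0,-1]]}}

```text
t: 20.6
eef_pos: [0.5171, -0.0165, 0.0636]
tool_rot: [0.001, 0.76, 0.649, 0.0]
contact_force: [-6.0, 1.9, 20.4]
gripper_width: 0.396
grasp_force: 17.7
```

Call:
{"op": "carry_out", "data": {"targets": [[0,0,0.2,0,-1],[0,0,0,0,-1],[0,0,0,0,-1]]}}

```text
t: 20.9
eef_pos: [0.5182, -0.0153, 0.0625]
tool_rot: [0.001, 0.76, 0.65, 0.002]
contact_force: [-6.5, 4.4, 27.1]
gripper_width: 0.397
grasp_force: 15.7
```

```bash
python3 -c "
from h import *
o,_=state(); x,y,z=o['eef_pos']
im=imaging.read_camera('side'); g=cv2.cvtColor(im,cv2.COLOR_RGB2GRAY)
print('rows 215-285 col301',g[215:286,301].tolist())
for r in (238,242,246,250,254,258,262,264,266,268): print(r,g[r,285:318].tolist())
n=np.array([.151,.988,0])
for a in (0,5):
    s,c=np.sin(np.radians(a)),np.cos(np.radians(a))
    ax=n*s+np.array([0,0,-c]); e=n*c+np.array([0,0,s]); m=np.array([.515,-.037,.012]); t=m-.11*ax; l=np.array([n[1],-n[0],0])
    f=lambda ctr:np.array([proj('side',ctr+.018*(np.cos(q)*e+np.sin(q)*l)) for q in np.linspace(0,6.28,90)])
    T,M=f(t),f(m); print(a,'disc',T[:,1].min(),T[:,1].max(),'mouth bottom',M[:,1].max(),'cols',T[:,0].mean(),M[:,0].mean())
cv2.imwrite('pics/m9.png',patch(im,260,190,100,100,6))"
```

```text
rows 215-285 col301 [34, 35, 32, 32, 51, 80, 71, 61, 60, 61, 62, 60, 65, 74, 77, 78, 74, 77, 78, 67, 62, 63, 62, 62, 64, 61, 60, 64, 62, 62, 63, 63, 62, 63, 63, 63, 62, 62, 62, 62, 61, 63, 62, 60, 61, 64, 62, 64, 57, 54, 55, 57, 56, 56, 56, 56, 56, 56, 55, 47, 65, 94, 107, 123, 114, 108, 103, 102, 101, 101, 99]
238 [131, 90, 46, 36, 44, 53, 52, 49, 52, 57, 60, 60, 62, 60, 62, 61, 62, 60, 62, 60, 59, 59, 58, 62, 83, 104, 128, 143, 144, 146, 142, 144, 140]
242 [142, 141, 142, 141, 133, 131, 127, 101, 71, 58, 60, 59, 59, 63, 62, 62, 64, 60, 60, 58, 61, 56, 59, 72, 92, 101, 98, 91, 86, 84, 81, 77, 72]
246 [113, 103, 96, 92, 88, 80, 77, 70, 60, 55, 60, 59, 62, 62, 61, 61, 63, 62, 61, 61, 60, 58, 55, 58, 63, 72, 76, 75, 74, 77, 74, 77, 80]
250 [80, 80, 77, 78, 74, 72, 73, 68, 61, 56, 57, 60, 61, 63, 63, 63, 63, 61, 61, 61, 59, 57, 54, 57, 65, 60, 55, 55, 58, 64, 65, 68, 72]
254 [78, 77, 79, 80, 77, 79, 74, 62, 55, 57, 61, 60, 61, 61, 62, 63, 62, 62, 62, 61, 59, 56, 56, 54, 52, 53, 52, 54, 55, 54, 55, 55, 56]
258 [55, 52, 52, 52, 51, 56, 53, 48, 54, 56, 59, 61, 62, 63, 64, 63, 60, 62, 60, 61, 59, 61, 56, 56, 56, 54, 56, 56, 59, 54, 57, 56, 56]
262 [57, 51, 54, 54, 52, 52, 52, 52, 51, 51, 51, 53, 57, 61, 61, 64, 64, 65, 61, 60, 59, 57, 54, 55, 57, 56, 54, 56, 55, 56, 56, 55, 57]
264 [59, 52, 54, 53, 53, 52, 51, 52, 53, 52, 52, 51, 54, 56, 56, 58, 54, 56, 55, 57, 57, 56, 56, 54, 56, 56, 56, 54, 56, 54, 57, 54, 56]
266 [56, 53, 53, 52, 53, 55, 52, 54, 53, 56, 55, 56, 54, 55, 56, 59, 57, 55, 56, 56, 57, 54, 55, 56, 56, 55, 55, 54, 57, 55, 54, 54, 55]
268 [66, 54, 51, 51, 57, 68, 73, 68, 64, 58, 57, 55, 55, 55, 56, 57, 56, 56, 57, 56, 59, 54, 56, 55, 53, 56, 56, 55, 57, 55, 55, 55, 57]
0 disc 221.8447703087687 235.4732027252873 mouth bottom 264.74345724189675 cols 300.5314167722349 301.56640284124893
5 disc 225.03456606921227 239.66914167793647 mouth bottom 265.0976119723323 cols 301.40140349206695 301.56549636186907
```

The disc now spans rows 221–234 and the mouth bottom is at about 263. The prediction for an upright tube resting on the foot is 222–235 and 264.7, so it stands flat. I'll ease off and open.

Call:
{"op": "carry_out", "data": {"targets": [[0,0,-0.2,0,-1],[0,0,0,0,-1],[0,0,0,0,-0.1],[0,0,0,0,0.0],[0,0,0,0,0.2],[0,0,0,0,0.4],[0,0,0,0,0.6],[0,0,0,0,0.6],[0,0,0,0,0.6]]}}

```text
t: 21.85
eef_pos: [0.5163, -0.0174, 0.0614]
tool_rot: [-0.0, 0.761, 0.649, -0.0]
contact_force: [-0.9, -0.3, 0.1]
gripper_width: 0.801
grasp_force: 0.0
```

Call:
{"op": "carry_out", "data": {"targets": [[0,0,-1,0,0.6],[0,0,-3,0,0.6],[0,0,-4,0,0.6],[0,0,-4,0,0.6],[0,0,-3,0,0.6],[0,0,0,0,0.6],[0,0,0,0,0.6]]}}

```text
t: 22.55
eef_pos: [0.5166, -0.0174, 0.2125]
tool_rot: [0.001, 0.761, 0.649, 0.001]
contact_force: [-0.6, 0.1, -0.3]
gripper_width: 0.799
grasp_force: 0.0
```

```bash
python3 -c "
from h import *
im=imaging.read_camera('side'); g=cv2.cvtColor(im,cv2.COLOR_RGB2GRAY)
print(g[215:268,301].tolist())
t=imaging.read_camera('top'); np.save('pics/t10.npy',t);np.save('pics/s10.npy',im)
to([.58,-.32,.2],0)
# clip: dark pixels near stand B
for n,a,(x0,y0,x1,y1) in (('side',im,(360,315,410,380)),('top',t,(445,182,485,205))):
    m=(a[y0:y1,x0:x1].max(2)<26).astype(np.uint8); k,l,s,c=cv2.connectedComponentsWithStats(m)
    for i in range(1,k):
        if s[i,4]>8: print(n,s[i]+np.array([x0,y0,0,0,0]),c[i]+[x0,y0])
"
```

```text
[134, 132, 136, 135, 133, 126, 123, 126, 126, 125, 126, 125, 126, 125, 134, 124, 95, 81, 76, 65, 62, 63, 62, 63, 63, 61, 62, 61, 62, 62, 63, 59, 60, 62, 61, 61, 60, 61, 61, 62, 59, 61, 61, 61, 60, 61, 61, 65, 56, 56, 54, 57, 67]
t 22.65 pos [ 0.5155 -0.0175  0.2107] head 81.0 F [-0.2  0.2  0.1] w 0.800 g 0.0
 tool cm x 6.45 y 30.25 z 1.07 yaw 81.0
top [460 189  12   9  65] [465.23076923 192.8       ]
top [450 190   7  11  54] [452.75925926 195.24074074]
```

```bash
python3 -c "
from h import *
np.set_printoptions(precision=4,suppress=True)
print('pivot',tri((387,349.3),(458.3,193.7)),onz('top',(458.3,193.7),.077),onz('side',(387,349.3),.077))
print('plate end',tri((380.5,357),(455.5,201.2)),onz('top',(455.5,201.2),.055),onz('side',(380.5,357),.055))
print('handle tops: side +y',onz('side',(385.3,329.3),.12))
for xc,yc in ((.58,-.32),(.585,-.32),(.58,-.325)):
  for s in (1,-1): print(xc,yc,s,'top',proj('top',[xc,yc+s*.0225,.12]),'side',proj('side',[xc,yc+s*.0225,.12]))
t=np.load('pics/t10.npy').max(2); print(t[186:204,446:476])
s=np.load('pics/s10.npy').max(2); print(s[326:366,376:404])
" | cut -c1-160
```

```text
pivot (array([ 0.5812, -0.3232,  0.0776]), np.float64(0.0011373594827692988)) [ 0.5819 -0.3236  0.077 ] [ 0.5808 -0.323   0.077 ]
plate end (array([ 0.568 , -0.3236,  0.0534]), np.float64(0.003695402461537241)) [ 0.5659 -0.3226  0.055 ] [ 0.5695 -0.3244  0.055 ]
handle tops: side +y [ 0.5816 -0.3034  0.12  ]
0.58 -0.32 1 top [453.9001 191.5801] side [383.0359 326.7465]
0.58 -0.32 -1 top [471.9791 191.3325] side [394.4146 349.2079]
0.585 -0.32 1 top [453.7468 189.5706] side [385.5347 325.8332]
0.585 -0.32 -1 top [471.8099 189.3272] side [396.9799 348.2325]
0.58 -0.325 1 top [455.9143 191.5525] side [384.264  329.1706]
0.58 -0.325 -1 top [473.9808 191.305 ] side [395.7258 351.7962]
[[121 122 120 121 123 122 121 122 123 120 121 122 122 121 121 124 120 121
  122 122 121 121 122 123 122 121 122 121 121 121]
 [121 121 120 121 120 115 115 116 118 118 120 121 121 123 122 121 122 122
  122 121 121 119 120 120 112 113 117 122 122 122]
 [107 109 109 110 108  88  76  89  99  91  99 110 109 112 110 110 112 122
  122 119 120 110 109 101  63  65  91 118 121 122]
 [ 61  60  60  59  54  46  40  64  5
[... 1331 characters left out ...]
20 121]
 [ 43  44  39  32  25  20  25  35  67  92  77  58  58  60  59  58  59  65
  111 121 123 120 119 123 122 122 120 123 123 123]
 [ 45  41  40  34  30  32  32  36  64  95  86  65  61  60  59  62  60  67
  107 121 122 124 122 121 121 123 120 122 122 123]
 [ 42  44  42  35  30  31  30  34  55  82  79  66  61  61  61  61  60  65
   96 117 121 121 121 122 122 124 125 121 122 125]
 [ 44  46  44  36  34  29  34  32  39  48  55  56  59  60  59  60  58  63
   88 117 122 120 121 123 123 121 122 123 124 122]]
[[155 158 159 ... 156 157 156]
 [154 156 159 ... 156 156 158]
 [158 157 155 ... 158 158 157]
 ...
 [ 56  54  56 ... 155 157 155]
 [ 51  55  56 ... 156 157 155]
 [ 54  58  55 ... 156 156 156]]
```

Call:
{"op": "carry_out", "data": {"targets": [[0,0,0,8.1,0.6],[0,0,0,8.1,0.6],[0,0,0,8.1,0.6],[0,0,0,8.1,0.6],[0,0,0,8.1,0.8],[0,0,0,8.1,1],[0,0,0,8.1,1],[0,0,0,8.1,1],[0,0,0,8.1,1],[0,0,0,7.6,1],[0,0,0,0,1]]}}

```text
t: 23.75
eef_pos: [0.5154, -0.0173, 0.2101]
tool_rot: [0.0, 1.0, 0.004, -0.001]
contact_force: [0.8, -0.5, 1.3]
gripper_width: 0.998
grasp_force: 0.0
```

The clip pivot triangulates to (0.581, -0.323, 0.078) with a 1 mm ray gap, and the clip shows no noticeable yaw.

Call:
{"op": "carry_out", "data": {"targets": [[0.8,3.8,0,0,1],[0.8,3.8,0,0,1],[0.8,3.8,0,0,1],[0.8,3.8,0,0,1],[0.8,3.8,0,0,1],[0.8,3.8,0,0,1],[0.8,3.8,0,0,1],[0.7,4.0,0,0,1],[0,0,0,0,1],[0,0,0,0,1]]}}

```text
t: 24.75
eef_pos: [0.5809, -0.3237, 0.2099]
tool_rot: [-0.001, 1.0, 0.004, -0.001]
contact_force: [0.7, 0.3, -0.9]
gripper_width: 1.001
grasp_force: 0.0
```

```bash
python3 -c "
from h import *
to([.581,-.323,.087],.3)"
```

```text
t 24.75 pos [ 0.5809 -0.3237  0.2099] head 0.5 F [ 0.7  0.3 -0.9] w 1.001 g 0.0
 tool cm x 0.01 y -0.07 z 12.29 yaw 0.2
```

Call:
{"op": "carry_out", "data": {"targets": [[0,-0.1,2.5,0,1],[0,0,3,0,1],[0,0,3,0,1],[0,0,2,0,1],[0,0,1.2,0,1],[0,0,0.6,0,1],[0,0,0,0,1],[0,0,0,0,1]]}}

```text
t: 25.55
eef_pos: [0.5825, -0.3218, 0.0895]
tool_rot: [0.0, 1.0, 0.004, 0.001]
contact_force: [0.1, -0.3, 0.6]
gripper_width: 0.999
grasp_force: 0.0
```

Call:
{"op": "carry_out", "data": {"targets": [[0,0,0,0,0.4],[0,0,0,0,0.2],[0,0,0,0,0.1],[0,0,0,0,0.0],[0,0,0,0,-0.1],[0,0,0,0,-0.2],[0,0,0,0,-0.3],[0,0,0,0,-0.4],[0,0,0,0,-0.4],[0,0,0,0,-0.4]], "force": 25}}

```text
t: 26.55
eef_pos: [0.5818, -0.3218, 0.0885]
tool_rot: [-0.0, 1.0, 0.004, -0.0]
contact_force: [0.1, -0.3, -0.5]
gripper_width: 0.304
grasp_force: 10.9
```

Call:
{"op": "carry_out", "data": {"targets": [[0,0,0,0,-1],[0,0,0,0,-1],[0,0,0,0,-1],[0,0,-0.5,0,-1],[0,0,-1,0,-1],[0,0,-1.5,0,-1],[0,0,-2,0,-1],[0,0,-2,0,-1],[0,0,-2,0,-1],[0,0,0,0,-1],[0,0,0,0,-1]], "force": 30}}

```text
t: 27.65
eef_pos: [0.5821, -0.322, 0.1797]
tool_rot: [0.0, 1.0, 0.004, 0.001]
contact_force: [-0.3, -0.1, -0.4]
gripper_width: 0.294
grasp_force: 33.6
```

```bash
python3 -c "
from h import *
to([.615,-.051,.2],-8.7)
im=imaging.read_camera('side');t=imaging.read_camera('top')
mosaic('m10.png',[(im,345,255,90,140,4),(t,420,160,90,140,4)],2)"
```

```text
t 27.65 pos [ 0.5821 -0.322   0.1797] head 0.5 F [-0.3 -0.1 -0.4] w 0.294 g 33.6
 tool cm x -0.85 y -27.28 z -2.03 yaw 9.2
```

View pics/m10.png

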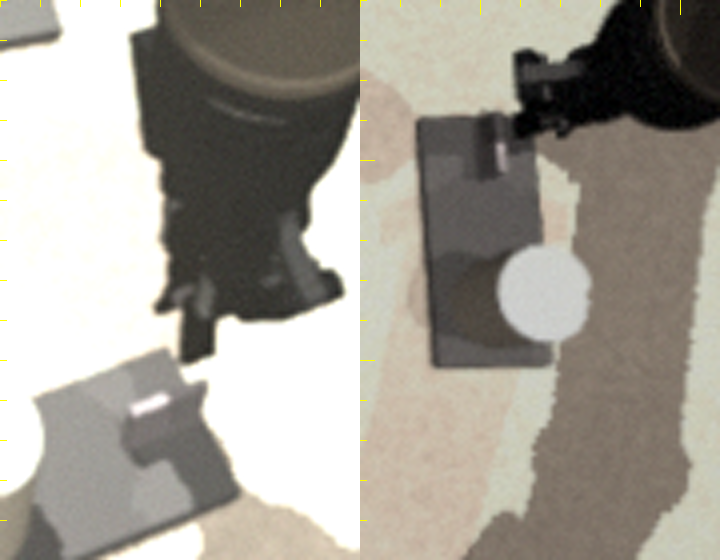

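The clip hangs open and upright in the fingers, its lower end at (394,342) in side. Plate B is bare, its edge centred at (387,354) in side, and the beaker hasn't moved. Next is the move to tag plate A, turned to its heading.

Call:
{"op": "carry_out", "data": {"targets": [[0,0,-1,4.6,-1],[0,0,-0.5,4.6,-1],[-0.1,-3.4,0,0,-1],[-0.1,-3.4,0,0,-1],[-0.1,-3.4,0,0,-1],[-0.1,-3.4,0,0,-1],[-0.1,-3.4,0,0,-1],[-0.1,-3.4,0,0,-1],[-0.1,-3.4,0,0,-1],[-0.1,-3.4,0,0,-1],[0,0,0,0,-1],[0,0,0,0,-1]]}}

```text
t: 28.95
eef_pos: [0.6147, -0.0508, 0.1926]
tool_rot: [0.0, 0.997, -0.075, -0.001]
contact_force: [0.0, -0.9, -0.3]
gripper_width: 0.291
grasp_force: 33.6
```

```bash
python3 -c "
from h import *
np.set_printoptions(precision=4,suppress=True)
to([.616,-.0515,.085],-8.7)
print('tabB side',onz('side',(386.9,354),.055),'top',onz('top',(420+(498-360)/4,160+143/4),.055))
im=imaging.read_camera('side'); cv2.imwrite('pics/s11.png',im[:,:,::-1]); g=im.max(2)
for r in range(196,246,3): print(r,g[r,330:372].tolist())
print(proj('side',[.616,-.0515,.145]),proj('side',[.616,-.0515,.055]))
"
```

```text
t 28.95 pos [ 0.6147 -0.0508  0.1926] head -8.6 F [ 0.  -0.9 -0.3] w 0.291 g 33.6
 tool cm x 0.14 y 0.05 z 10.76 yaw 0.1
tabB side [ 0.5832 -0.3234  0.055 ] top [ 0.5803 -0.3211  0.055 ]
196 [137, 140, 141, 140, 141, 140, 139, 140, 142, 142, 139, 139, 134, 90, 48, 36, 46, 52, 47, 40, 37, 35, 37, 37, 37, 34, 37, 35, 37, 36, 33, 38, 38, 50, 67, 76, 76, 80, 79, 78, 80, 77]
199 [145, 145, 142, 140, 139, 139, 143, 140, 140, 139, 139, 138, 123, 81, 43, 37, 49, 56, 50, 37, 36, 37, 36, 36, 40, 37, 45, 62, 73, 75, 75, 74, 78, 77, 79, 78, 80, 80, 78, 79, 79, 79]
202 [139, 141, 141, 141, 139, 139, 140, 141, 142, 144, 141, 143, 132, 89, 49, 40, 51, 57, 48, 38, 35, 37, 37, 36, 36, 37, 60, 91, 105, 96, 91, 88, 88, 87, 90, 89, 89, 94, 99, 99, 97, 95]
205 [139, 135, 137, 137, 139, 142, 141, 140, 139, 142, 143, 138, 112, 76, 58, 46, 47, 49, 46, 41, 36, 37, 38, 58, 100, 132, 152, 156, 157, 157, 151, 143, 127, 111, 109, 102, 98, 99, 99, 101, 99, 100]
208 [140, 138, 140, 142, 141, 140, 140, 139, 141, 138, 139, 132, 92, 46, 36, 36, 33, 36, 35, 35, 34, 36, 62, 114, 141, 153, 157, 158, 158, 157, 156, 156, 
[... 1869 characters left out ...]
 155, 158, 157, 156, 157, 158, 156, 156, 157, 157, 156, 156, 157, 157, 157, 156]
238 [134, 121, 113, 109, 103, 98, 93, 88, 83, 82, 82, 88, 97, 98, 97, 103, 108, 108, 110, 102, 84, 70, 65, 66, 72, 100, 141, 159, 159, 157, 157, 159, 157, 158, 156, 156, 155, 157, 158, 158, 157, 160]
241 [76, 79, 80, 79, 82, 82, 81, 79, 79, 80, 80, 76, 70, 67, 62, 61, 60, 62, 57, 58, 61, 57, 58, 60, 70, 114, 146, 156, 157, 159, 159, 156, 161, 155, 158, 160, 159, 156, 159, 157, 158, 158]
244 [78, 78, 79, 80, 81, 81, 80, 71, 63, 61, 62, 62, 63, 60, 61, 59, 59, 59, 60, 61, 60, 59, 58, 61, 81, 130, 153, 160, 156, 157, 158, 155, 156, 157, 157, 156, 157, 158, 156, 157, 158, 160]
[348.0783 213.5099] [345.9161 238.9758]
```

The clip's jaws (columns 345–352, bottom row 221) line up with tag A's edge (centre 346.6, 239) after the perspective shift. Lowering in two stages.

Call:
{"op": "carry_out", "data": {"targets": [[0.1,0,2,0,-1],[0,0,2.5,0,-1],[0,0,2,0,-1],[0,0,1,0,-1],[0,0,0.5,0,-1],[0,0,0,0,-1],[0,0,0,0,-1]]}}

```text
t: 29.7
eef_pos: [0.6169, -0.0523, 0.1144]
tool_rot: [0.0, 0.997, -0.077, 0.001]
contact_force: [0.1, -0.2, 0.2]
gripper_width: 0.291
grasp_force: 33.6
```

```bash
python3 -c "
from h import *
to([.616,-.0512,.085],-8.7)"
```

```text
t 29.70 pos [ 0.6169 -0.0523  0.1144] head -8.8 F [ 0.1 -0.2  0.2] w 0.291 g 33.6
 tool cm x -0.10 y -0.09 z 2.94 yaw -0.1
```

Call:
{"op": "carry_out", "data": {"targets": [[0,-0.1,0.4,0,-1],[0,0,0.5,0,-1],[0,0,0.5,0,-1],[0,0,0,0,-1]]}}

```text
t: 30.1
eef_pos: [0.6157, -0.0509, 0.0986]
tool_rot: [0.0, 0.997, -0.076, -0.001]
contact_force: [0.8, -0.1, -0.1]
gripper_width: 0.291
grasp_force: 33.6
```

Call:
{"op": "carry_out", "data": {"targets": [[0,0,0.5,0,-1],[0,0,0.5,0,-1],[0,0,0.4,0,-1],[0,0,0,0,-1],[0,0,0,0,-1]]}}

```text
t: 30.6
eef_pos: [0.6163, -0.0509, 0.0854]
tool_rot: [0.0, 0.997, -0.076, -0.0]
contact_force: [-0.5, 0.2, -0.9]
gripper_width: 0.294
grasp_force: 33.6
```

```bash
python3 -c "
from h import *
to([.616,-.0512,.085],-8.7)
g=imaging.read_camera('side').max(2)
for r in range(220,258,3): print(r,g[r,335:362].tolist())"
```

```text
t 30.60 pos [ 0.6163 -0.0509  0.0854] head -8.7 F [-0.5  0.2 -0.9] w 0.294 g 33.6
 tool cm x -0.03 y 0.03 z 0.04 yaw -0.0
220 [147, 148, 150, 153, 145, 109, 61, 37, 35, 36, 38, 38, 35, 36, 36, 43, 50, 48, 43, 50, 60, 61, 62, 71, 88, 108, 136]
223 [146, 147, 148, 150, 142, 103, 54, 36, 35, 35, 37, 37, 38, 39, 40, 43, 43, 41, 40, 42, 49, 52, 52, 53, 48, 41, 36]
226 [148, 147, 151, 151, 152, 142, 100, 56, 36, 35, 35, 35, 37, 35, 33, 37, 35, 36, 40, 41, 42, 47, 49, 49, 46, 40, 36]
229 [146, 146, 148, 149, 153, 145, 108, 59, 39, 42, 49, 44, 38, 38, 35, 36, 34, 36, 35, 36, 35, 37, 36, 37, 35, 53, 94]
232 [144, 147, 146, 150, 154, 146, 110, 61, 38, 47, 52, 46, 38, 37, 37, 33, 37, 36, 40, 56, 71, 83, 92, 108, 136, 155, 164]
235 [148, 146, 149, 148, 153, 145, 107, 77, 58, 55, 57, 48, 39, 36, 37, 36, 35, 37, 61, 111, 140, 149, 158, 162, 165, 163, 163]
238 [89, 84, 80, 81, 83, 75, 64, 58, 48, 39, 39, 41, 37, 35, 36, 40, 55, 63, 69, 78, 101, 139, 158, 163, 163, 163, 163]
241 [69, 68, 72, 78, 81, 81, 76, 64, 48, 38, 35, 34, 35, 37, 36, 43, 55, 64, 64, 74, 116, 149, 163, 164, 164, 163, 165]
244 [76, 74, 67, 63, 64, 66, 61, 59, 46, 36, 37, 34, 33, 34, 37, 43, 55, 61, 64, 70, 94, 119, 149, 161, 163, 161, 163]
247 [79, 74, 67, 63, 63, 62, 63, 58, 47, 37, 36, 34, 35, 35, 35, 45, 58, 63, 64, 65, 71, 100, 134, 157, 163, 161, 163]
250 [78, 74, 71, 63, 65, 64, 64, 61, 46, 41, 38, 39, 37, 41, 40, 45, 50, 57, 55, 55, 57, 81, 131, 158, 163, 163, 161]
253 [78, 76, 72, 66, 60, 51, 52, 49, 43, 44, 44, 46, 45, 46, 50, 48, 49, 50, 51, 52, 54, 59, 76, 111, 141, 158, 163]
256 [75, 78, 79, 79, 77, 75, 76, 78, 76, 58, 47, 45, 48, 49, 49, 50, 49, 47, 48, 53, 57, 55, 59, 70, 89, 102, 118]
```

Both jaws straddle the plate with no contact force. I'll open slowly and withdraw.

Call:
{"op": "carry_out", "data": {"targets": [[0,0,0,0,-0.35],[0,0,0,0,-0.25],[0,0,0,0,-0.15],[0,0,0,0,-0.05],[0,0,0,0,0.05],[0,0,0,0,0.15],[0,0,0,0,0.4],[0,0,0,0,0.7],[0,0,0,0,1],[0,0,0,0,1],[0,0,0,0,1]]}}

```text
t: 31.75
eef_pos: [0.6164, -0.051, 0.0855]
tool_rot: [0.0, 0.997, -0.076, -0.0]
contact_force: [0.3, -0.6, 0.1]
gripper_width: 1.0
grasp_force: 0.0
```

Call:
{"op": "carry_out", "data": {"targets": [[0,0,-1,0,1],[0,0,-2,0,1],[0,0,-3,0,1],[0,0,-4,0,1],[0,0,-4,0,1],[0,-4,0,0,1],[0,-4.5,0,0,1],[0,-4.5,0,0,1],[0,-4.5,0,0,1],[0,-4,0,0,1],[0,0,0,0,1],[0,0,0,0,1]]}}

```text
t: 32.95
eef_pos: [0.6488, 0.163, 0.226]
tool_rot: [-0.0, 0.997, -0.075, 0.0]
contact_force: [-0.5, -0.7, -0.2]
gripper_width: 1.004
grasp_force: 0.0
```

```bash
python3 -c "
from h import *
np.set_printoptions(linewidth=200)
to([.616,-.0512,.085],-8.7)
s=imaging.read_camera('side'); t=imaging.read_camera('top'); s0,t0=np.load('pics/side0.npy'),np.load('pics/top0.npy')
cv2.imwrite('pics/fs.png',s[:,:,::-1])
print('side clip'); 
for r in range(206,258,3): print(r,s.max(2)[r,330:364].tolist())
print('top clip')
for r in range(174,200,2): print(r,t.max(2)[r,338:368].tolist())
print('beaker diff',np.abs(s.astype(int)-s0)[345:399,318:360].mean())
print('tube col301',s.max(2)[215:268,301].tolist())
for c,z in ((1,.12),(-1,.12)): print(proj('side',[.616,-.051+c*.0225,z-.003]),proj('top',[.616,-.051+c*.0225,z-.003]))"
```

```text
t 32.95 pos [0.6488 0.163  0.226 ] head -8.6 F [-0.5 -0.7 -0.2] w 1.004 g 0.0
 tool cm x -0.01 y 21.67 z 14.10 yaw 0.1
side clip
206 [152, 151, 148, 123, 102, 95, 94, 94, 95, 96, 96, 95, 96, 94, 95, 97, 95, 95, 95, 99, 101, 99, 99, 98, 98, 99, 100, 99, 96, 97, 96, 96, 96, 95]
209 [150, 152, 145, 120, 97, 95, 96, 95, 96, 97, 97, 95, 99, 96, 97, 98, 96, 98, 95, 95, 95, 95, 95, 99, 96, 96, 97, 97, 95, 98, 98, 98, 96, 96]
212 [150, 153, 149, 144, 121, 99, 94, 96, 96, 96, 97, 99, 97, 96, 97, 95, 96, 95, 97, 96, 94, 96, 99, 98, 98, 98, 97, 99, 93, 94, 95, 95, 99, 97]
215 [151, 150, 151, 150, 153, 147, 125, 106, 97, 99, 93, 75, 56, 47, 40, 38, 37, 39, 56, 84, 98, 97, 98, 95, 99, 98, 96, 96, 97, 94, 96, 95, 98, 98]
218 [151, 150, 149, 151, 150, 141, 118, 102, 95, 96, 92, 65, 40, 33, 33, 33, 34, 37, 55, 85, 94, 97, 99, 99, 98, 99, 98, 96, 95, 95, 97, 96, 96, 99]
221 [151, 151, 146, 124, 109, 100, 96, 96, 98, 99, 90, 66, 40, 33, 30, 34, 34, 39, 57, 83, 94, 95, 97, 101, 99, 97, 98, 97, 94, 95, 99, 97, 98, 96]
224 [143, 127, 108, 96, 96, 98, 97, 97, 95, 98, 92, 66, 40, 33, 31, 35, 35, 35, 56, 84
[... 2995 characters left out ...]
35, 34, 34, 34, 32, 34, 39, 41, 38, 41, 41, 48, 103, 130, 135, 137, 136]
196 [38, 40, 40, 39, 39, 39, 41, 42, 41, 37, 34, 37, 39, 39, 40, 39, 38, 35, 35, 39, 44, 40, 41, 41, 46, 76, 96, 117, 134, 136]
198 [41, 37, 40, 41, 39, 42, 39, 41, 42, 40, 41, 40, 42, 42, 41, 42, 39, 41, 40, 40, 40, 41, 43, 41, 53, 78, 88, 89, 95, 121]
beaker diff 7.3883009994121105
tube col301 [151, 151, 150, 151, 145, 116, 88, 84, 82, 85, 85, 83, 80, 82, 81, 84, 83, 85, 76, 63, 60, 60, 62, 60, 61, 60, 60, 61, 60, 61, 59, 61, 62, 59, 60, 61, 59, 58, 60, 59, 60, 61, 58, 61, 60, 63, 60, 64, 56, 53, 53, 53, 53]
[343.18568523 213.99494368] [343.6748247  178.82747458]
[351.49084338 229.46023556] [361.98895787 178.58945393]
```

The clip's handle tops are at rows 214.5 and 229.5 in side, against a prediction of 214.0 and 229.5, so it sits upright and well down. The tube is upright. I'll check that the beaker hasn't moved, then hand in.

```bash
python3 -c "
from h import *
t=imaging.read_camera('top'); t0=np.load('pics/top0.npy')
def cen(a):
    g=a.min(2)[218:250,448:485]; ys,xs=np.nonzero(g>0.75*np.percentile(a.min(2)[228:238,462:470],50)); m=np.hypot(xs-18.7,ys-15.2)<11.5; return xs[m].mean(),ys[m].mean(),m.sum()
a,b=cen(t0),cen(t); print(a,b)
if abs(a[0]-b[0])<1.2 and abs(a[1]-b[1])<1.2: print(bot.hand_in())
"
```

```text
(np.float64(18.716346153846153), np.float64(15.17548076923077), np.int64(416)) (np.float64(18.716346153846153), np.float64(15.17548076923077), np.int64(416))
the job is handed in; nothing more can be done
None
```

The job is handed in at about 33 s of the 58 s allowed: the tube was flat, mouth down, on stand A's foot before release, and the clip is upright and well down on stand A's tag plate. The beaker check came out unchanged but was weak, and I did not re-measure the scoop, spray bottle or roll, though no move went near them.

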